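Label the yellow jar on the jar rack

ROBOT

A 6-joint arm with a two-finger parallel gripper is mounted at the origin on the work surface; the furniture and walls round the work are solid. World frame = base frame: x ahead of the robot, y to its left, z up, the work surface at z = 0. Lengths are in mm, angles in degrees, forces in N, time in s.
With the tool pointing down it reaches from about 375 to 900 mm from the base axis. Payload 3.1 kg.
Tool frame: the origin (TCP) lies on the mounting face of the last link; the fingertips stand 173 mm ahead of it and the grasp point (between the pads) lies 155 mm ahead of it; z points along the fingers, y is the direction in which the jaws open and shut (so a half turn about z gives the same grasp; the last joint's range is limited). The gripper opens to 85 mm and grips with 20 to 120 N. Pads are 22 mm wide; open, the fingers measure 114 mm over their backs; the gripper's body (76 mm by 85 mm) begins 54 mm behind the grasp point. The pads swing forward as they close: fully open they stand 13 mm farther back than shut.
Start: joints at [60.705, 30.224, 82.088, -0, 67.689, -10.227], TCP at [204.141, 590.699, 404.71] pointing down, gripper open.
Joint ranges: [-176.69, 176.69], [-43.24, 126.21], [12.49, 139.97], [-82, 262], [0, 151.66], [-163.58, 163.58]. Speed limits (degrees/s): [159.86, 159.86, 180, 180, 180, 180].

INTERFACE

Orientations are given as a 3x3 rotation matrix whose columns are the frame's x, y, z axes.
In Python, from workcell import ctrl, vision gives the robot as it stands. The module is installed in compiled form; this text tells all that it offers.
- The arm moves only by the tool step_arm, never from a script. Its argument "commands" is a list of rows, each an object with "travel": the shift along the tool's x, y, z in cm, a list of three; "yaw": the turn about the tool's z in rad. A call has 1 to 5 rows; each row shifts and turns the commanded pose from where the row before left it, along the tool's axes as they then stand; what a row does not reach is not made up. A row lasts 1/8 s, in which the tool goes at most 62.5 mm and 10.7 degrees, less where a joint would pass 70% of its speed; a pose out of reach is approached as far as the arm can. A call is refused whole if a number of a shift passes 6.25 or a number of a turn 0.188, either way. A call with a gripper value outside its range is refused whole. "hand" is the finger opening in cm, from 0 to 8.54, set as the call begins (left out, the last holds). The fingers move at their own pace and stop on an object; "grip_force" is the grip in N (left out, the last holds). Time passes only in rows, so rows that do not move let the fingers close. It gives the time, the measured TCP pose, the force and the opening at its end, in the units of the state.
- ctrl.read_state(): the state, without advancing time (a new reading comes with each control period).
- vision.read_camera(name): name is "scene" or "top" or "wrist"; returns the picture (480x640x3 uint8, red, green, blue); there is no depth.
- vision.calibration(name): a dict with "intrinsics" (3x3 intrinsics, pixels), "distortion" ([k1, k2, p1, p2, k3] as OpenCV has them; the pictures are not rectified), "R" (3x3) and "t" (3): a world point X has camera coordinates R X + t; the wrist camera has in their place "tool_from_camera" (4x4, takes a point from camera to tool coordinates, whose origin is the TCP and whose axes are the flange's). Camera axes: x right, y down, z forward; pixel columns grow to the right and rows downward; lengths in mm; the calibration is good to about 2 mm. A picture is of the moment at which its call begins: read the wrist's pose just before it. calibration takes no time and is no camera call.
- ctrl.job_done(): hands the job in, once; it reports no verdict.
The state is a dict: "time": time; "joint_positions": joint angles; "joint_vel": joint speeds; "effort": joint torques, N m; "position": TCP position; "ee_rot": TCP orientation; "contact_force": force on the tool from outside, world axes, zero at the start; "ft_torque": the same for the moment, N m; "grip_width": opening from 0.0 (shut) to 1.0 (fully open).
Only numpy, scipy, OpenCV 4.12 (cv2) and the standard library are available. Lean on these libraries where they do the work, as an engineer would, in place of code of your own. Each camera call takes 0.05 s, during which the arm holds its last target.

TASK

The yellow-lidded glaze jar has taken the middle place on the jar rack, but the blue marker is still in the way there: slide it along the label rail right up to the end stop in front of the blue-lidded jar, at whichever end that stands. Then take the yellow-ochre test tile from the wooden stand and push it down behind the lip of the rail in front of the yellow jar, upright, glazed half up and glazed side facing out, onto the foam mounting tape in the middle of the rail. Finish while still holding it pressed firmly home on the tape so that the tape can take, and leave the jars and the other tiles where they stand.

Things in the scene. Friction and masses are not known exactly. Their poses are not given: they have to be found in the camera images.
- jar_rack: Low plywood jar rack, fixed, 260 mm wide (its y), board top 56 mm high, aluminium label rail along its front edge. Origin on the bench under its centre; x to the back (the front, -x, faces the robot), y along the rail, z up. Jars stand in a row at x = 0.02, y about 0 and +-0.09; the board is bare between them and the rail. Thin steel rod at the back, x = 0.06, top z = 0.096.
- rail_mid (a point): Middle of the rail's floor (rack frame -0.074, 0, 0.033); axes as the rack's. The rail is an upright channel open upward, 9 mm between front lip and back wall. Heights above this floor: lip straight to 15 mm, then flared forward to its edge at 22 mm, 10 mm in front; back wall straight to 18 mm, then sloping back to the board top at 23 mm, 10 mm behind. Mouth 20 mm wide.
- rail_end (a point): Rail floor at the rail's +y end, inner face of the end cap, 113 mm from the middle; the other end is its mirror image. Both ends have a grey end cap, 5 mm thick and up to 24 mm above the floor: the marker's end stops.
- foam_pad: Dark strip of foam mounting tape on the floor of the rail, in the middle (y = 0 of the rack), 40 mm long along the rail, 7.5 mm wide, 4 mm thick. Origin: centre of its upper face (z = 0.037 in the rack's frame); axes as the rack's. It gives under load, about 0.33 mm per newton, 3 mm at most.
- blue_marker (a joint): Position of the blue marker along the rail, m, along the rack's +y, 0 in the middle, from -0.09 (one end stop) to +0.09 (other end stop). It stays where it is left; sliding takes about 2 N.
- blue_marker_grip (a point): Blue marker: grey saddle on the rail lip, 46 mm along the rail, 20 mm deep, top at 58 mm above the bench, carrying a fixed upright test tile with a dark-blue upper half, 42 mm along the rail, 6.5 mm thick, top at 97 mm. This point: centre of the tile's part above the saddle, 80 mm above the bench. Axes as the rack's.
- yellow_tile_center (a point): Centre of the yellow test tile, loose, 55 x 42 x 6.5 mm, 32 g; half of its front face is glazed yellow-ochre, the rest bare. Own x along the 55 mm edge to the glazed end, y along the 42 mm edge, z square out of the glazed face. At the start it stands in one of the slots of the stand, x up, glazed face towards the robot, lowest 12 mm in the slot.
- tile_stand: Light wooden block, fixed, 115 (x) x 75 (y) x 24 mm (z), origin under its centre, z up, with three slots across it (along its y), each 8.8 x 45 mm and 12 mm deep, at x = -0.04, 0 and +0.04. A test tile stands in each, centre at z = 0.0395.
- blue_jar: Jar with a blue lid and band, 58 mm diameter, 74 mm high, loose; origin under its centre. Stands at one end of the rack, y = about +0.09 or -0.09 in the rack's frame.
- yellow_jar: Jar with a yellow lid and band, 58 mm diameter, 74 mm high, loose; origin under its centre. Stands in the middle of the rack.
- red_jar: Jar with an orange-red lid and band, 64 mm diameter, 82 mm high, loose; origin under its centre. Stands at the other end of the rack.
- red_tile_center (a point): Red-brown test tile like the yellow one, loose, its centre; stands in another slot of the stand and stays there.
- teal_tile_center (a point): Teal test tile like the yellow one, loose, its centre; stands in another slot of the stand and stays there.
Things that resemble listed ones, but are neither listed nor needed, are in the scene too. What is shaped like the part that bears yellow_tile_center but green or orange is not meant.

How it is judged:
By the outcome, as a careful person would: the job done as asked, in the order asked, and still so for the second after the job is handed in, while the arm keeps its last pose, push and grip.
It also fails if it takes over 48 s, if anything falls off the work surface, if the arm or the gripper's body presses on something with over 40 N, if the wrist force passes 120 N, or if a joint passes its speed limit or range.

## Working session

There is one attempt and no reset: what is moved stays moved. The work goes in short steps, Python scripts to look and compute and a tool call to move; the robot and the scene stay as the last step left them, time stands still between calls to the robot, and variables do not carry over. Pictures are saved under pics/ and viewed, and the job is handed in when it is done.

Besides the shell and the picture viewer there is one more tool, called after "Emit:" as name(argument=value, ...) on one line, values as JSON. step_arm: Moves the arm, as the interface text tells. Its arguments: {"type":"object","properties":{"commands":{"type":"array"},"hand":{"type":"number"},"grip_force":{"type":"number"}},"required":["commands"]}

```bash
mkdir -p pics
python3 - <<'E'
from workcell import ctrl, vision
import cv2, numpy as np
np.set_printoptions(precision=4,suppress=True)
s=ctrl.read_state(); print(s)
for n in ["scene","top","wrist"]:
    im=vision.read_camera(n); cv2.imwrite(f"pics/{n}0.png",im[:,:,::-1])
    c=vision.calibration(n); print(n,{k:np.array(v) for k,v in c.items()})
E
```

```text
{'time': 0.0, 'joint_positions': array([ 60.7057,  30.2786,  82.1567,  -0.0015,  67.6862, -10.2261]), 'joint_vel': array([-0.0422,  0.0177,  0.0205, -0.03  ,  0.0415,  0.0387]), 'effort': array([ -0.001 , -44.2353, -17.8023,  -0.0004,   0.0085,  -0.    ]), 'position': array([203.9771, 590.4176, 403.7359]), 'ee_rot': array([[-0.9451,  0.3267, -0.001 ],
       [ 0.3267,  0.9451, -0.0019],
       [ 0.0004, -0.0021, -1.    ]]), 'contact_force': array([0.0617, 0.2748, 0.4933]), 'ft_torque': array([-0.014 ,  0.0023,  0.0209]), 'grip_width': 0.9963511713717669}
scene {'intrinsics': array([[484.4969,   0.    , 322.3063],
       [  0.    , 484.4969, 240.3224],
       [  0.    ,   0.    ,   1.    ]]), 'distortion': array([0.0359, 0.    , 0.    , 0.    , 0.    ]), 'R': array([[-0.4408, -0.8976, -0.005 ],
       [-0.3335,  0.169 , -0.9275],
       [ 0.8333, -0.4072, -0.3739]]), 't': array([452.793 , 236.6125, 528.1314])}
top {'intrinsics': array([[498.3759,   0.    , 325.0246],
       [  0.    , 498.3759, 243.4877],
       [  0.    ,   0.    ,   1.    ]]), 'distortion': array([-0.0645,  0.    ,  0.    ,  0.    ,  0.    ]), 'R': array([[ 0.0242, -0.9997,  0.0019],
       [-0.9917, -0.0242, -0.1266],
       [ 0.1266,  0.0012, -0.992 ]]), 't': array([231.0306, 563.4648, 863.2414])}
wrist {'intrinsics': array([[397.0569,   0.    , 318.3392],
       [  0.    , 397.0569, 238.3831],
       [  0.    ,   0.    ,   1.    ]]), 'distortion': array([-0.0851,  0.    ,  0.    ,  0.    ,  0.    ]), 'tool_from_camera': array([[-0.0011, -0.9571, -0.2899, 73.6094],
       [ 1.    , -0.0007, -0.0015, -0.2732],
       [ 0.0012, -0.2899,  0.9571, 30.7958],
       [ 0.    ,  0.    ,  0.    ,  1.    ]])}
```

View pics/scene0.png

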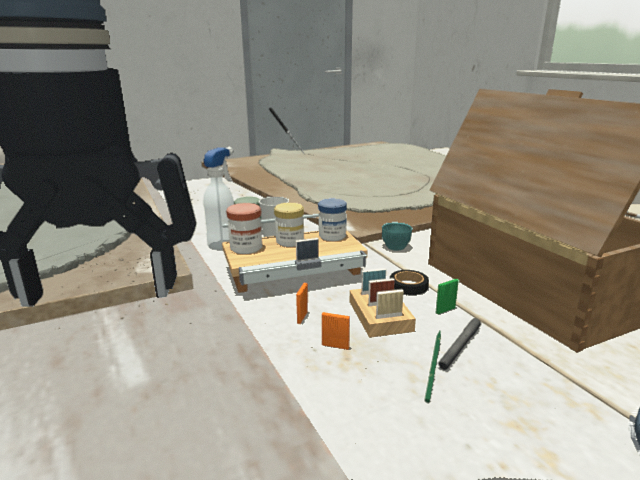

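View pics/top0.png

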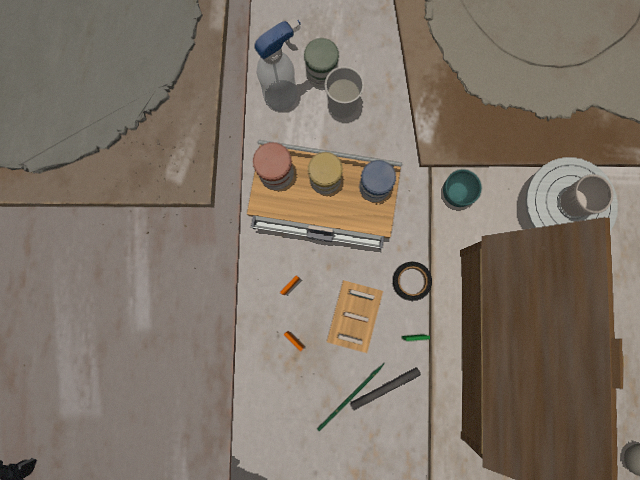

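View pics/wrist0.png

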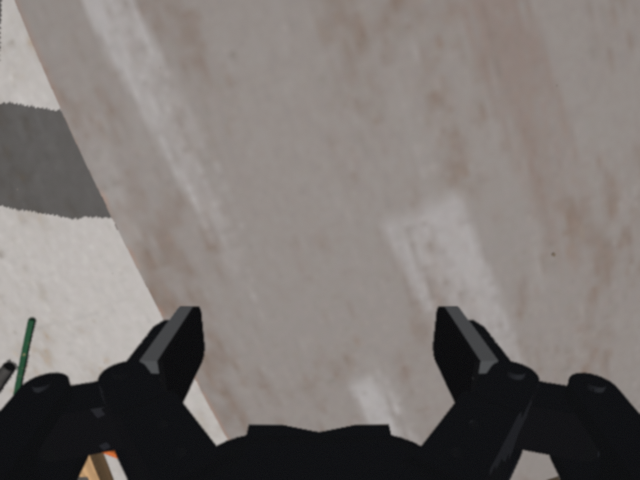

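```bash
cat > h.py <<'E'
from workcell import ctrl, vision
import cv2, numpy as np
np.set_printoptions(precision=3,suppress=True)
def ray(n,px,state=None):
    c=vision.calibration(n); K=np.array(c["intrinsics"]); d=np.array(c["distortion"])
    u=cv2.undistortPoints(np.array(px,float).reshape(-1,1,2),K,d).reshape(-1,2)
    v=np.c_[u,np.ones(len(u))]
    if n=="wrist":
        T=np.array(c["tool_from_camera"]); R=state["ee_rot"]
        return R@T[:3,3]+state["position"], v@(R@T[:3,:3]).T
    R=np.array(c["R"]); return -R.T@np.array(c["t"]), v@R
def onz(n,px,z,state=None):
    o,v=ray(n,px,state); return o+v*((z-o[2])/v[:,2])[:,None]
def proj(n,X,state=None):
    c=vision.calibration(n); K=np.array(c["intrinsics"]); d=np.array(c["distortion"]); X=np.array(X,float).reshape(-1,3)
    if n=="wrist":
        T=np.array(c["tool_from_camera"]); R=state["ee_rot"]
        Xt=(X-state["position"])@R; Xc=(Xt-T[:3,3])@T[:3,:3]
    else: Xc=X@np.array(c["R"]).T+np.array(c["t"])
    return cv2.projectPoints(Xc,np.zeros(3),np.zeros(3),K,d)[0].reshape(-1,2)
E
python3 - <<'E'
from h import *
im=cv2.imread("pics/top0.png")
cv2.imwrite("pics/topA.png",cv2.resize(im[130:370,230:450],None,fx=2.5*1,fy=2.5,interpolation=cv2.INTER_CUBIC))
im=cv2.imread("pics/scene0.png")
cv2.imwrite("pics/sceneA.png",cv2.resize(im[190:350,210:430],None,fx=3.6,fy=3.6,interpolation=cv2.INTER_CUBIC))
E
```

```text
(no output)
```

View pics/topA.png

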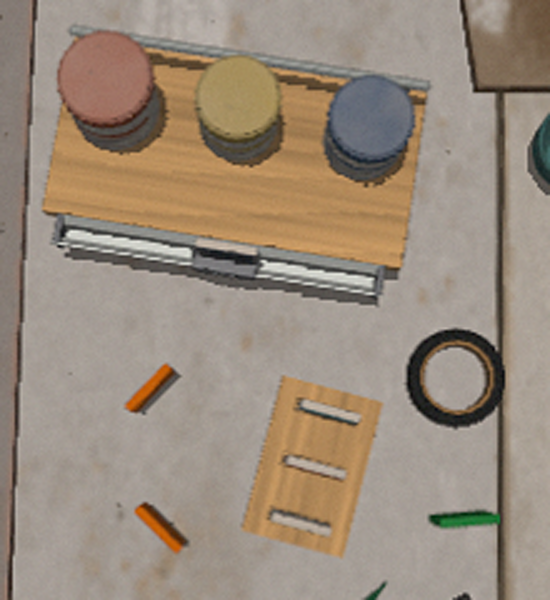

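View pics/sceneA.png

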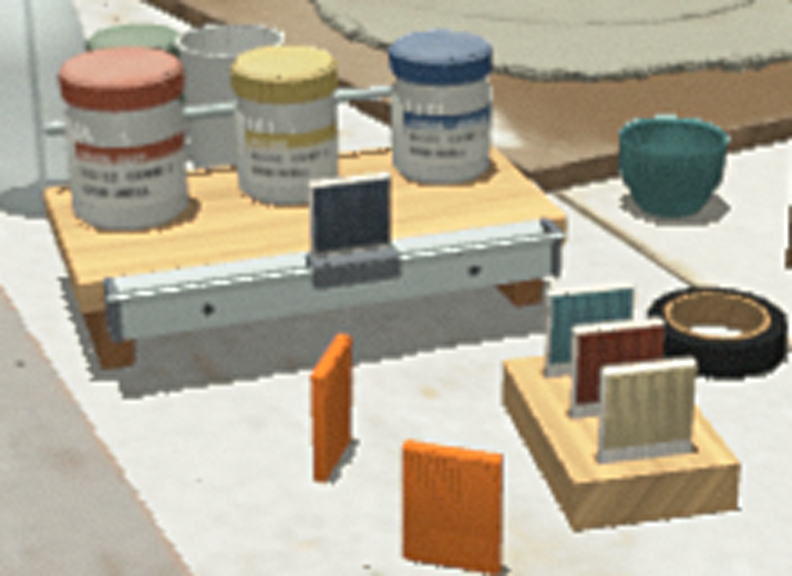

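Run:
```python
from h import *
A=lambda p: np.array(p)/2.5+[230,130]
print(onz("top",A([[45,212],[403,272],[427,93]]),56))
print("rail caps top z57", onz("top",A([[60,220],[382,270],[375,298],[57,245]]),57))
r=onz("top",A([[283,375],[382,402],[343,557],[242,527]]),24); print(r, r.mean(0))
c=r.mean(0); d=(r[0]+r[1]-r[2]-r[3])/2; print("stand yaw",np.degrees(np.arctan2(d[1],d[0])),np.linalg.norm(d))
print("tiles",onz("top",A([[329,412],[315,467],[300,521]]),67))
print("lids",onz("top",A([[106,75],[238,97],[371,117]]),74))
print("marker tile top",onz("top",A([[197,243],[258,250]]),97))
```

```text
[[603.136 382.774  56.   ]
 [566.281 127.949  56.   ]
 [697.068 111.372  56.   ]]
rail caps top z57 [[597.44  371.686  57.   ]
 [567.2   142.946  57.   ]
 [547.185 147.691  57.   ]
 [579.446 373.042  57.   ]]
[[493.329 210.153  24.   ]
 [475.501 138.154  24.   ]
 [364.494 164.71   24.   ]
 [383.998 237.259  24.   ]] [429.331 187.569  24.   ]
stand yaw -13.687616281137974 113.38893202753812
tiles [[466.296 179.599  67.   ]
 [428.561 188.581  67.   ]
 [391.813 198.157  67.   ]]
lids [[699.246 341.206  74.   ]
 [685.421 247.509  74.   ]
 [673.332 153.582  74.   ]]
marker tile top [[576.862 272.605  97.   ]
 [573.091 231.363  97.   ]]
```

```bash
cat >> h.py <<'E'
def plan(target,angY,N,state=None,down=True):
    """rows from present pose to TCP target (mm), tool y heading angY deg (mod 180 as given), tool down"""
    s=state or ctrl.read_state(); p=s["position"]; R=s["ee_rot"]
    a0=np.degrees(np.arctan2(R[1,1],R[0,1])); da=(angY-a0+180)%360-180
    step=np.radians(da)/N; rows=[]; 
    for i in range(N):
        a=np.radians(a0)+step*i
        y=np.array([np.cos(a),np.sin(a),0]); z=np.array([0,0,-1.]); x=np.cross(y,z)
        d=(np.array(target)-p)/N
        rows.append(([round(float(d@q)/10,2) for q in (x,y,z)],round(-float(step),3)))
    for r in rows: print(r)
    print("pos",p,"headY",a0)
E
python3 - <<'E'
from h import *
A=lambda p: np.array(p)/2.5+[230,130]
l=onz("top",A([[106,75],[238,97],[371,117]]),130);print("lids z130",l)
plan([500,200,340],-8,10)
E
```

```text
lids z130 [[682.487 334.798 130.   ]
 [669.57  247.251 130.   ]
 [658.274 159.489 130.   ]]
([-4.07, -2.72, 0.64], 0.138)
([-4.41, -2.14, 0.64], 0.138)
([-4.66, -1.51, 0.64], 0.138)
([-4.82, -0.86, 0.64], 0.138)
([-4.9, -0.19, 0.64], 0.138)
([-4.88, 0.49, 0.64], 0.138)
([-4.76, 1.15, 0.64], 0.138)
([-4.56, 1.79, 0.64], 0.138)
([-4.27, 2.4, 0.64], 0.138)
([-3.9, 2.97, 0.64], 0.138)
pos [204.035 590.497 403.961] headY 70.9328168016255
```

Emit:
step_arm(commands=[{"travel": [-4.07,-2.72,0.64],"yaw": 0.138},{"travel": [-4.41,-2.14,0.64],"yaw": 0.138},{"travel": [-4.66,-1.51,0.64],"yaw": 0.138},{"travel": [-4.82,-0.86,0.64],"yaw": 0.138},{"travel": [-4.9,-0.19,0.64],"yaw": 0.138}], hand=0)

```text
time: 0.78
position: [352.7, 394.1, 372.4]
ee_rot: [[-0.517, 0.856, 0.0], [0.856, 0.517, -0.0], [-0.0, -0.0, -1.0]]
contact_force: [0.5, 0.2, -0.3]
grip_width: -0.0
```

Emit:
step_arm(commands=[{"travel": [-4.88,0.49,0.64],"yaw": 0.138},{"travel": [-4.76,1.15,0.64],"yaw": 0.138},{"travel": [-4.56,1.79,0.64],"yaw": 0.138},{"travel": [-4.27,2.4,0.64],"yaw": 0.138},{"travel": [-3.9,2.97,0.64],"yaw": 0.138}])

```text
time: 1.4
position: [500.5, 198.5, 340.4]
ee_rot: [[0.146, 0.989, -0.0], [0.989, -0.146, 0.0], [0.0, -0.0, -1.0]]
contact_force: [0.2, 0.5, 0.6]
grip_width: -0.001
```

Emit:
step_arm(commands=[{"travel": [0,0,0],"yaw": 0},{"travel": [0,0,0],"yaw": 0}])

```text
time: 1.65
position: [499.2, 199.9, 340.4]
ee_rot: [[0.141, 0.99, -0.002], [0.99, -0.141, 0.0], [-0.0, -0.002, -1.0]]
contact_force: [-1.2, -0.1, 1.3]
grip_width: 0.001
```

```bash
cat > snap.py <<'E'
import sys,pickle
from h import *
def snap(tag,names=("wrist",)):
    for n in names:
        s=ctrl.read_state(); im=vision.read_camera(n)[:,:,::-1]
        cv2.imwrite(f"pics/{n}{tag}.png",im); pickle.dump(s,open(f"pics/{n}{tag}.pkl","wb"))
    print(s["time"],s["position"],s["contact_force"],s["grip_width"]); print(s["ee_rot"])
if __name__=="__main__": snap(sys.argv[1],sys.argv[2:] or ("wrist",))
E
python3 snap.py 1
```

```text
1.65 [499.22  199.923 340.445] [-1.214 -0.121  1.329] 0.0008349265760901561
[[ 0.141  0.99  -0.002]
 [ 0.99  -0.141  0.   ]
 [-0.    -0.002 -1.   ]]
```

View pics/wrist1.png

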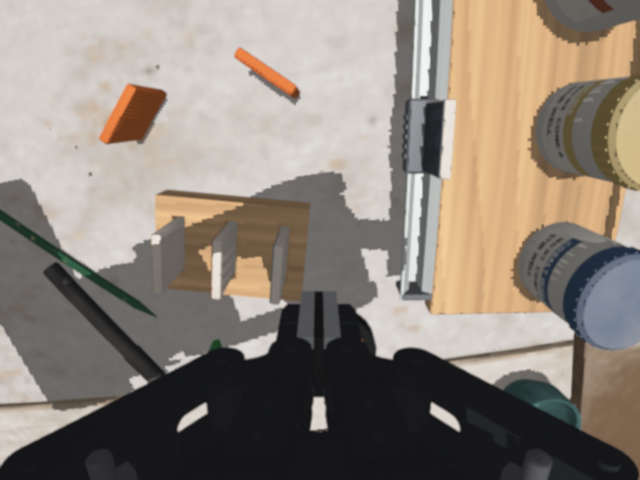

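Run:
```python
import cv2
im=cv2.imread("pics/wrist1.png")
cv2.imwrite("pics/w1a.png",cv2.resize(im[180:305,145:345],None,fx=4,fy=4,interpolation=cv2.INTER_CUBIC))
cv2.imwrite("pics/w1b.png",cv2.resize(im[80:320,380:560],None,fx=2.5,fy=2.5,interpolation=cv2.INTER_CUBIC))
```

```text
(no output)
```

View pics/w1a.png

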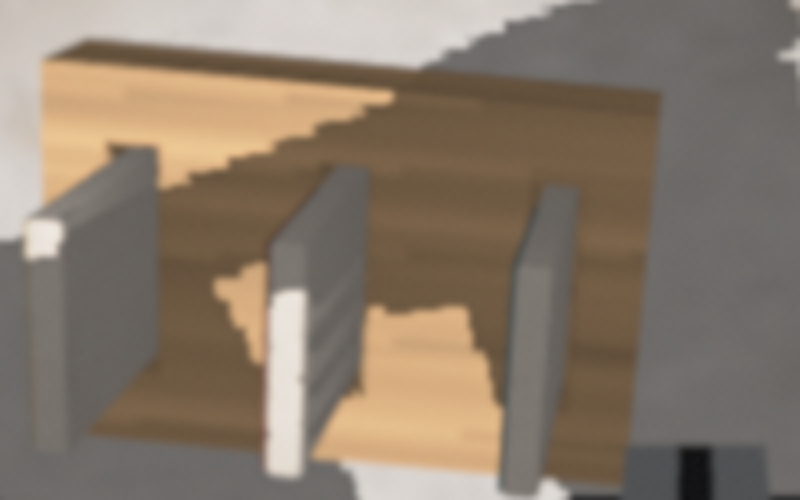

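View pics/w1b.png

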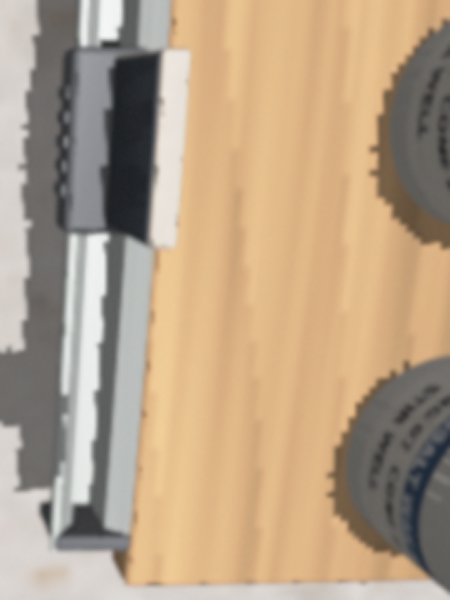

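Run:
```python
from h import *; import pickle
s=pickle.load(open("pics/wrist1.pkl","rb"))
Q=lambda p,z: onz("wrist",np.array(p)/4+[145,180],z,s)
P=lambda p,z: onz("wrist",np.array(p)/2.5+[380,80],z,s)
y=Q([[25,220],[63,220],[68,450],[33,452]],67); print("yel",y,y.mean(0)); d=(y[0]+y[1]-y[2]-y[3])/2;print(np.degrees(np.arctan2(-d[0],d[1])),np.linalg.norm(d))
for nm,p in (("red",[[270,240],[308,240],[303,472],[265,470]]),("teal",[[513,262],[548,262],[540,493],[500,490]])):
    r=Q(p,67); d=(r[0]+r[1]-r[2]-r[3])/2; print(nm,r.mean(0),np.degrees(np.arctan2(-d[0],d[1])),np.linalg.norm(d))
st=Q([[45,60],[660,93],[622,485]],24);print("stand",st,np.linalg.norm(st[0]-st[1]))
d=st[1]-st[0];print("yaw",np.degrees(np.arctan2(d[1],d[0])))
m=P([[158,50],[190,50],[175,247],[148,245]],97);print("mark",m,m.mean(0)); d=(m[0]+m[1]-m[2]-m[3])/2;print(np.degrees(np.arctan2(-d[0],d[1])),np.linalg.norm(d))
b=P([[128,585],[172,20]],56); d=b[1]-b[0]; print("board",b,np.degrees(np.arctan2(-d[0],d[1])))
print("cap",P([[57,548],[127,548]],57))
```

```text
yel [[392.066 217.343  67.   ]
 [398.339 216.438  67.   ]
 [388.528 176.824  67.   ]
 [382.354 177.267  67.   ]] [390.322 196.968  67.   ]
-13.764529477516833 41.02294422662098
red [429.404 187.97   67.   ] -13.82916436662789 40.984724446435834
teal [467.836 178.777  67.   ] -12.479962955072438 40.786980836427226
stand [[383.058 236.989  24.   ]
 [494.699 214.275  24.   ]
 [475.514 137.281  24.   ]] 113.92792812747209
yaw -11.50021193370942
mark [[574.444 273.312  97.   ]
 [581.113 272.489  97.   ]
 [575.491 231.95   97.   ]
 [569.634 233.179  97.   ]] [575.17  252.733  97.   ]
-7.3681587967990545 40.67160235325981
board [[570.279 128.893  56.   ]
 [590.895 280.09   56.   ]] -7.764710189112167
cap [[550.692 144.132  57.   ]
 [570.364 141.167  57.   ]]
```

Run:
```python
from h import *
plan([581.2,301.2,340.4],-7.8,3)
plan([581.2,301.2,241],-7.8,3)
```

```text
([3.71, 2.25, 0.01], -0.002)
([3.71, 2.25, 0.01], -0.002)
([3.7, 2.26, 0.01], -0.002)
pos [498.881 200.456 340.573] headY -8.067661947610906
([3.71, 2.25, 3.32], -0.002)
([3.71, 2.25, 3.32], -0.002)
([3.7, 2.26, 3.32], -0.002)
pos [498.881 200.456 340.573] headY -8.067661947610906
```

Emit:
step_arm(commands=[{"travel": [3.7,2.25,0],"yaw": -0.002},{"travel": [3.7,2.25,0],"yaw": -0.002},{"travel": [3.7,2.25,3.0],"yaw": 0},{"travel": [0,0,4.0],"yaw": 0},{"travel": [0,0,2.95],"yaw": 0}])

```text
time: 2.33
position: [580.3, 302.6, 239.5]
ee_rot: [[0.133, 0.991, -0.002], [0.991, -0.133, -0.0], [-0.001, -0.002, -1.0]]
contact_force: [-0.1, -0.7, 1.1]
grip_width: -0.005
```

Emit:
step_arm(commands=[{"travel": [0,0,0],"yaw": 0},{"travel": [0,0,0],"yaw": 0}])

```text
time: 2.58
position: [581.8, 301.4, 242.4]
ee_rot: [[0.136, 0.991, 0.002], [0.991, -0.136, 0.001], [0.001, 0.002, -1.0]]
contact_force: [-0.4, -0.4, -0.6]
grip_width: -0.001
```

```bash
python3 snap.py 2 wrist scene
```

```text
2.625 [582.178 301.238 243.   ] [0.362 0.092 0.561] 0.0004385420555585081
[[ 0.136  0.991  0.003]
 [ 0.991 -0.136  0.001]
 [ 0.001  0.003 -1.   ]]
```

View pics/wrist2.png

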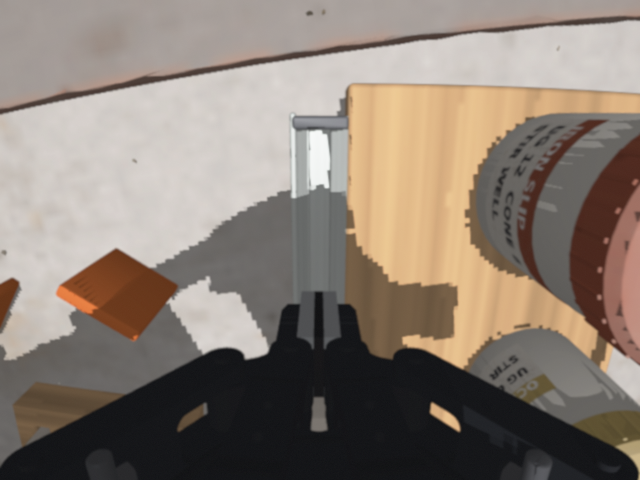

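View pics/scene2.png

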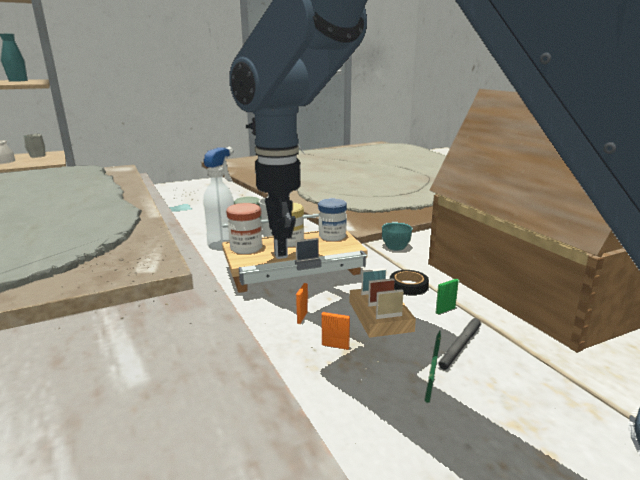

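Emit:
step_arm(commands=[{"travel": [-1.5,0,0],"yaw": 0},{"travel": [-1.8,0,0],"yaw": 0},{"travel": [-1.8,0,0],"yaw": 0},{"travel": [-1.8,0,0],"yaw": 0},{"travel": [-1.8,0,0],"yaw": 0}])

```text
time: 3.3
position: [570.1, 212.7, 241.4]
ee_rot: [[0.138, 0.99, 0.001], [0.99, -0.138, 0.0], [0.0, 0.001, -1.0]]
contact_force: [1.7, 1.7, 1.9]
grip_width: -0.005
```

Emit:
step_arm(commands=[{"travel": [-0.3,0,0],"yaw": 0},{"travel": [-0.15,0,0],"yaw": 0}])

```text
time: 3.55
position: [569.4, 209.3, 241.1]
ee_rot: [[0.138, 0.99, -0.0], [0.99, -0.138, 0.0], [-0.0, -0.0, -1.0]]
contact_force: [1.3, 1.6, 0.4]
grip_width: -0.003
```

```bash
python3 - <<'E'
from h import *; import pickle
s=pickle.load(open("pics/wrist2.pkl","rb"))
print("cap",onz("wrist",[[292,115],[347,116]],57,s))
E
python3 snap.py 3 wrist top
```

```text
cap [[582.647 377.017  57.   ]
 [603.035 373.834  57.   ]]
3.6 [569.288 209.481 240.966] [-0.19  -0.239  0.365] -0.0012820054395268077
[[ 0.138  0.99  -0.001]
 [ 0.99  -0.138 -0.   ]
 [-0.001 -0.001 -1.   ]]
```

View pics/wrist3.png

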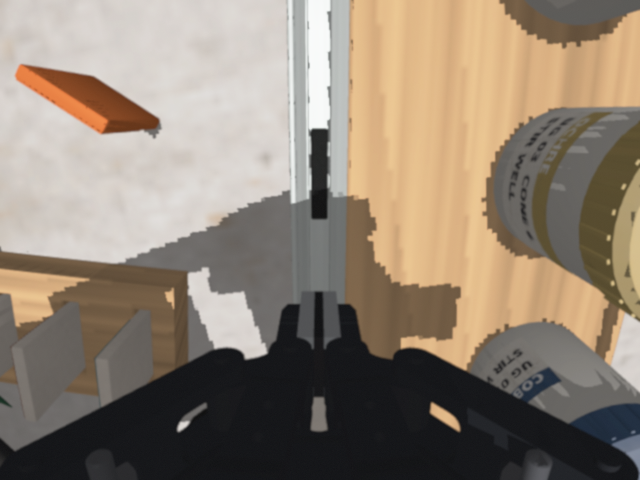

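Run:
```python
from h import *; import pickle
s=pickle.load(open("pics/wrist3.pkl","rb"))
f=onz("wrist",[[311,128.5],[328,128.5],[328,218.5],[312,218.5]],37,s); print(f,f.mean(0))
d=(f[0]+f[1]-f[2]-f[3])/2;print(np.degrees(np.arctan2(-d[0],d[1])),np.linalg.norm(d))
```

```text
[[575.94  278.519  37.   ]
 [583.066 277.518  37.   ]
 [577.847 238.592  37.   ]
 [570.727 239.592  37.   ]] [576.895 258.555  37.   ]
-7.63217263548553 39.27436316057895
```

Emit:
step_arm(commands=[{"travel": [-0.2,0,0],"yaw": 0},{"travel": [-0.15,0,0],"yaw": 0}])

```text
time: 3.9
position: [568.5, 206.7, 240.8]
ee_rot: [[0.137, 0.991, -0.001], [0.991, -0.137, 0.0], [0.0, -0.001, -1.0]]
contact_force: [0.3, 2.1, -0.4]
grip_width: -0.005
```

Emit:
step_arm(commands=[{"travel": [-0.15,0,0],"yaw": 0},{"travel": [0,0,0],"yaw": 0}])

```text
time: 4.15
position: [568.4, 204.8, 241.0]
ee_rot: [[0.137, 0.991, -0.001], [0.991, -0.137, -0.0], [-0.0, -0.001, -1.0]]
contact_force: [-0.6, 1.9, -0.5]
grip_width: -0.006
```

Emit:
step_arm(commands=[{"travel": [-0.15,0,0],"yaw": 0},{"travel": [0,0,0],"yaw": 0}])

```text
time: 4.4
position: [568.4, 203.2, 241.2]
ee_rot: [[0.138, 0.99, -0.0], [0.99, -0.138, -0.0], [-0.0, -0.0, -1.0]]
contact_force: [0.1, 1.9, -0.4]
grip_width: 0.002
```

Emit:
step_arm(commands=[{"travel": [-0.12,0,0],"yaw": 0},{"travel": [0,0,0],"yaw": 0}])

```text
time: 4.65
position: [568.3, 202.0, 241.3]
ee_rot: [[0.138, 0.99, -0.0], [0.99, -0.138, -0.0], [-0.0, -0.0, -1.0]]
contact_force: [0.2, 0.6, 0.5]
grip_width: 0.002
```

Emit:
step_arm(commands=[{"travel": [-0.12,0,0],"yaw": 0},{"travel": [0,0,0],"yaw": 0}])

```text
time: 4.9
position: [568.2, 201.4, 241.3]
ee_rot: [[0.138, 0.99, 0.0], [0.99, -0.138, 0.001], [0.001, 0.0, -1.0]]
contact_force: [-0.9, 4.0, -1.3]
grip_width: -0.003
```

Emit:
step_arm(commands=[{"travel": [-0.12,0,0],"yaw": 0},{"travel": [0,0,0],"yaw": 0}])

```text
time: 5.15
position: [568.1, 201.0, 241.3]
ee_rot: [[0.139, 0.99, 0.001], [0.99, -0.139, 0.003], [0.003, 0.001, -1.0]]
contact_force: [-1.0, 8.1, -1.1]
grip_width: -0.004
```

Emit:
step_arm(commands=[{"travel": [-0.1,0,0],"yaw": 0},{"travel": [0,0,0],"yaw": 0},{"travel": [0,0,0],"yaw": 0}])

```text
time: 5.52
position: [568.0, 200.7, 241.3]
ee_rot: [[0.139, 0.99, 0.002], [0.99, -0.139, 0.004], [0.004, 0.001, -1.0]]
contact_force: [-0.9, 11.3, -1.8]
grip_width: 0.004
```

Emit:
step_arm(commands=[{"travel": [0.3,0,0],"yaw": 0},{"travel": [1.0,0,0],"yaw": 0},{"travel": [0,0,-3],"yaw": 0},{"travel": [0,0,-6],"yaw": 0}])

```text
time: 6.02
position: [569.1, 211.3, 329.7]
ee_rot: [[0.137, 0.99, -0.006], [0.991, -0.137, -0.002], [-0.003, -0.006, -1.0]]
contact_force: [1.0, -0.2, -0.6]
grip_width: 0.0
```

```bash
python3 snap.py 4 wrist top scene
```

```text
6.125 [572.23  212.064 337.807] [ 1.29  -0.656  0.441] -0.0008527383548641975
[[ 0.137  0.99   0.014]
 [ 0.991 -0.137  0.001]
 [ 0.003  0.014 -1.   ]]
```

View pics/scene4.png

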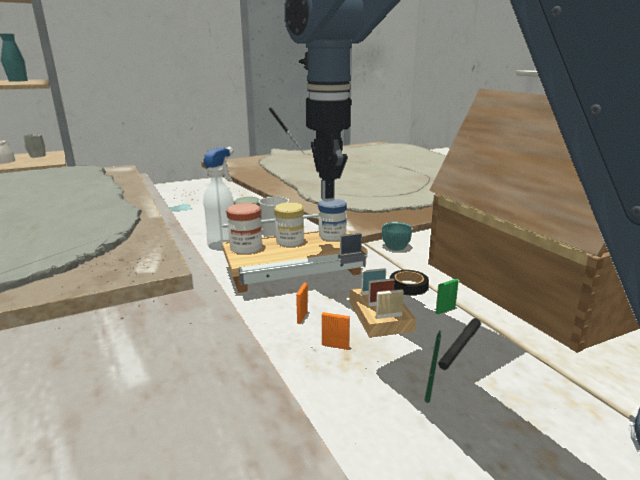

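View pics/wrist4.png

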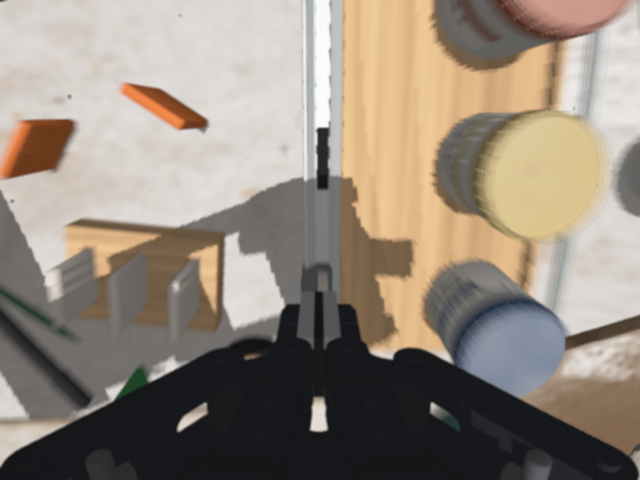

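Run:
```python
from h import *
a=np.radians(-13.7); tx=np.array([-np.sin(a),np.cos(a)])
t=np.array([390.6,197.2])-25*tx; print(t)
plan([t[0],t[1],290],-13.7,4)
```

```text
[384.679 172.911]
([-1.6, -4.48, 1.13], 0.025)
([-1.72, -4.44, 1.13], 0.025)
([-1.83, -4.4, 1.13], 0.025)
([-1.94, -4.35, 1.13], 0.025)
pos [571.181 211.78  335.112] headY -7.896926572793301
```

Emit:
step_arm(commands=[{"travel": [-1.6,-4.5,0.5],"yaw": 0.025},{"travel": [-1.7,-4.45,1.2],"yaw": 0.025},{"travel": [-1.85,-4.4,1.2],"yaw": 0.025},{"travel": [-1.95,-4.35,1.2],"yaw": 0.025},{"travel": [0,0,0],"yaw": 0}], hand=2.6)

```text
time: 6.8
position: [377.7, 171.8, 288.6]
ee_rot: [[0.235, 0.972, -0.011], [0.972, -0.235, -0.002], [-0.005, -0.011, -1.0]]
contact_force: [0.3, 0.2, 0.7]
grip_width: 0.303
```

Emit:
step_arm(commands=[{"travel": [0,0,0],"yaw": 0},{"travel": [0,0,0],"yaw": 0}])

```text
time: 7.05
position: [384.6, 172.8, 290.3]
ee_rot: [[0.236, 0.972, 0.003], [0.972, -0.236, 0.0], [0.001, 0.002, -1.0]]
contact_force: [-0.6, 0.0, -0.5]
grip_width: 0.303
```

```bash
python3 snap.py 5 wrist
```

```text
7.05 [384.57  172.778 290.297] [-0.559  0.011 -0.472] 0.30297628457955467
[[ 0.236  0.972  0.003]
 [ 0.972 -0.236  0.   ]
 [ 0.001  0.002 -1.   ]]
```

View pics/wrist5.png

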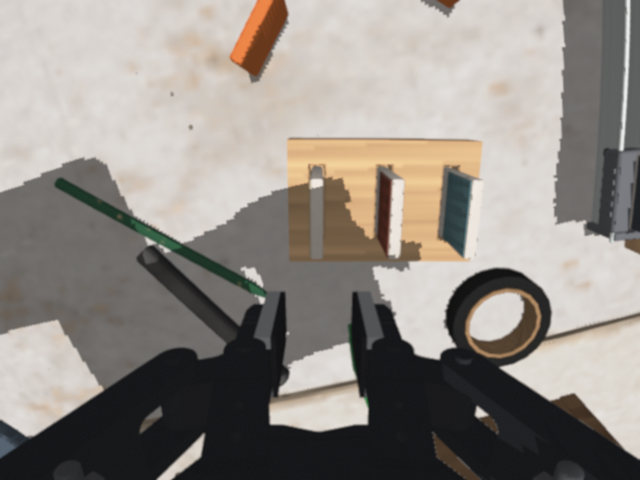

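Run:
```python
import cv2
im=cv2.imread("pics/wrist5.png")
cv2.imwrite("pics/w5a.png",cv2.resize(im[130:270,280:490],None,fx=3.8,fy=3.8,interpolation=cv2.INTER_CUBIC))
```

```text
(no output)
```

View pics/w5a.png

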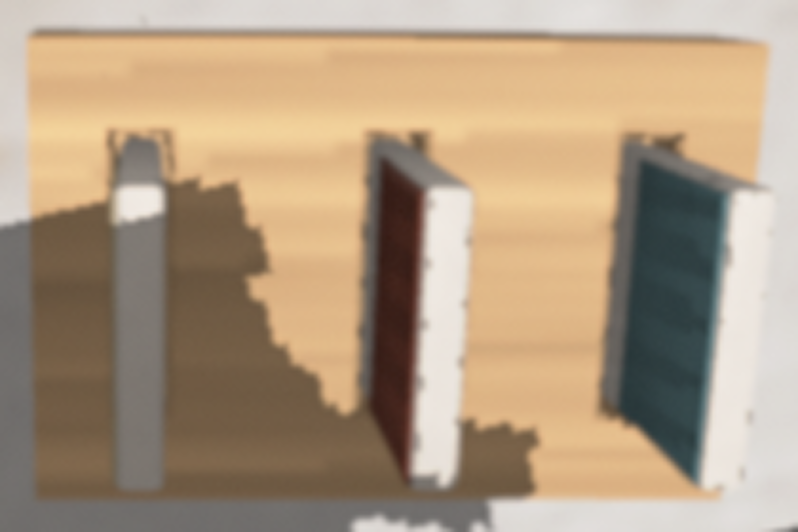

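Run:
```python
from h import *; import pickle
s=pickle.load(open("pics/wrist5.pkl","rb"))
y=onz("wrist",np.array([[113,182],[167,182],[164,490],[117,490]])/3.8+[280,130],67,s); c=y.mean(0);print(c); d=(y[0]+y[1]-y[2]-y[3])/2;print(np.degrees(np.arctan2(-d[0],d[1])),np.linalg.norm(d))
st=onz("wrist",np.array([[28,32],[768,40],[37,497]])/3.8+[280,130],24,s);print(st); d=st[1]-st[0];print(np.degrees(np.arctan2(d[1],d[0])))
plan([c[0],c[1],290],-13.7,1)
plan([c[0],c[1],213],-13.7,3)
```

```text
[390.417 197.064  67.   ]
-13.666387169043205 41.738817882052714
[[382.717 237.71   24.   ]
 [493.713 210.26   24.   ]
 [364.784 164.62   24.   ]]
-13.890624986442122
([2.5, 0.01, 0.03], 0.001)
pos [384.386 172.771 290.308] headY -13.638008894286669
([0.83, 0.0, 2.58], 0.0)
([0.83, 0.0, 2.58], 0.0)
([0.83, 0.0, 2.58], 0.0)
pos [384.386 172.771 290.308] headY -13.638008894286669
```

Emit:
step_arm(commands=[{"travel": [2.5,0,0],"yaw": 0},{"travel": [0,0,2.0],"yaw": 0},{"travel": [0,0,3.0],"yaw": 0},{"travel": [0,0,2.7],"yaw": 0},{"travel": [0,0,0],"yaw": 0}])

```text
time: 7.72
position: [389.2, 196.9, 211.9]
ee_rot: [[0.236, 0.972, -0.003], [0.972, -0.236, -0.001], [-0.001, -0.003, -1.0]]
contact_force: [0.3, 0.4, -0.4]
grip_width: 0.305
```

Emit:
step_arm(commands=[{"travel": [0,0,0],"yaw": 0}])

```text
time: 7.85
position: [389.4, 197.0, 213.6]
ee_rot: [[0.236, 0.972, 0.001], [0.972, -0.236, 0.0], [0.0, 0.001, -1.0]]
contact_force: [-0.0, -0.3, 0.6]
grip_width: 0.306
```

Emit:
step_arm(commands=[{"travel": [0,0,0],"yaw": 0},{"travel": [0,0,0],"yaw": 0},{"travel": [0,0,0],"yaw": 0},{"travel": [0,0,0],"yaw": 0}], hand=0, grip_force=60)

```text
time: 8.35
position: [389.2, 197.0, 214.3]
ee_rot: [[0.236, 0.972, 0.003], [0.972, -0.236, 0.001], [0.001, 0.002, -1.0]]
contact_force: [-0.3, -0.1, 7.9]
grip_width: 0.064
```

```bash
python3 snap.py 6 wrist scene; python3 -c "
import cv2
im=cv2.imread('pics/scene6.png'); cv2.imwrite('pics/s6.png',cv2.resize(im[200:360,250:450],None,fx=3.5,fy=3.5,interpolation=cv2.INTER_CUBIC))"
```

```text
8.4 [389.149 197.009 214.246] [-0.48   0.536  7.613] 0.061740286448560416
[[ 0.236  0.972  0.003]
 [ 0.972 -0.236  0.001]
 [ 0.001  0.002 -1.   ]]
```

View pics/wrist6.png

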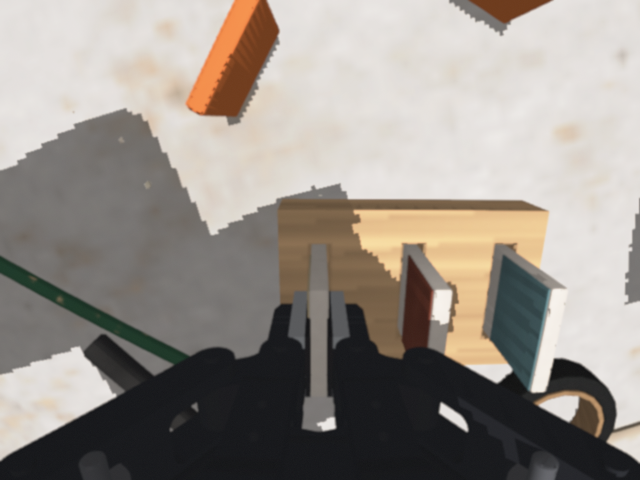

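View pics/s6.png

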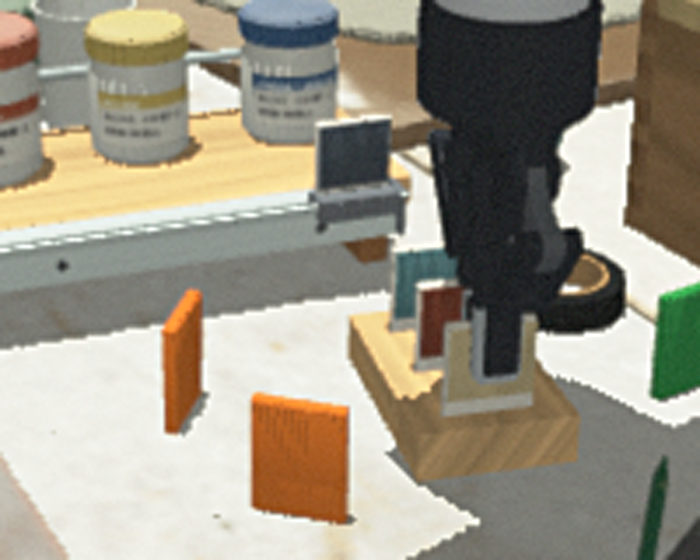

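Emit:
step_arm(commands=[{"travel": [0,0,-1.0],"yaw": 0},{"travel": [0,0,-2.0],"yaw": 0},{"travel": [0,0,-4.0],"yaw": 0},{"travel": [0,0,-3.0],"yaw": 0},{"travel": [0,0,0],"yaw": 0}])

```text
time: 9.07
position: [389.1, 197.1, 315.6]
ee_rot: [[0.236, 0.972, 0.006], [0.972, -0.236, 0.001], [0.002, 0.005, -1.0]]
contact_force: [-0.3, -0.5, -0.3]
grip_width: 0.063
```

Run:
```python
from h import *
a=np.radians(-7.7); tx=np.array([-np.sin(a),np.cos(a)])
t=np.array([576.9,258.6]); print(t)
plan([t[0],t[1],300],-7.7,4)
```

```text
[576.9 258.6]
([2.6, 4.2, 0.39], -0.026)
([2.49, 4.27, 0.39], -0.026)
([2.38, 4.33, 0.39], -0.026)
([2.27, 4.39, 0.39], -0.026)
pos [389.125 197.073 315.553] headY -13.623648716696422
```

Emit:
step_arm(commands=[{"travel": [2.6,4.2,0],"yaw": -0.026},{"travel": [2.5,4.25,0.3],"yaw": -0.026},{"travel": [2.4,4.35,0.6],"yaw": -0.026},{"travel": [2.25,4.4,0.6],"yaw": -0.026},{"travel": [0,0,0],"yaw": 0}])

```text
time: 9.7
position: [579.4, 258.9, 296.4]
ee_rot: [[0.134, 0.991, 0.002], [0.991, -0.134, 0.0], [0.001, 0.001, -1.0]]
contact_force: [-0.2, -0.2, 0.4]
grip_width: 0.06
```

Emit:
step_arm(commands=[{"travel": [0,0,0],"yaw": 0},{"travel": [0,0,0],"yaw": 0}])

```text
time: 9.95
position: [575.3, 258.2, 297.6]
ee_rot: [[0.134, 0.991, -0.003], [0.991, -0.134, -0.001], [-0.001, -0.003, -1.0]]
contact_force: [-0.6, -0.5, -0.4]
grip_width: 0.067
```

```bash
python3 snap.py 7 wrist top scene; python3 -c "
import cv2
im=cv2.imread('pics/scene7.png'); cv2.imwrite('pics/s7.png',cv2.resize(im[140:300,210:410],None,fx=3.7,fy=3.7,interpolation=cv2.INTER_CUBIC))
im=cv2.imread('pics/wrist7.png'); cv2.imwrite('pics/w7.png',cv2.resize(im[100:440,240:420],None,fx=1.75*2,fy=1.75,interpolation=cv2.INTER_CUBIC))"
```

```text
10.05 [575.742 258.315 298.301] [ 0.22   0.267 -0.883] 0.06285756934298922
[[ 0.134  0.991 -0.001]
 [ 0.991 -0.134 -0.   ]
 [-0.    -0.001 -1.   ]]
```

View pics/wrist7.png

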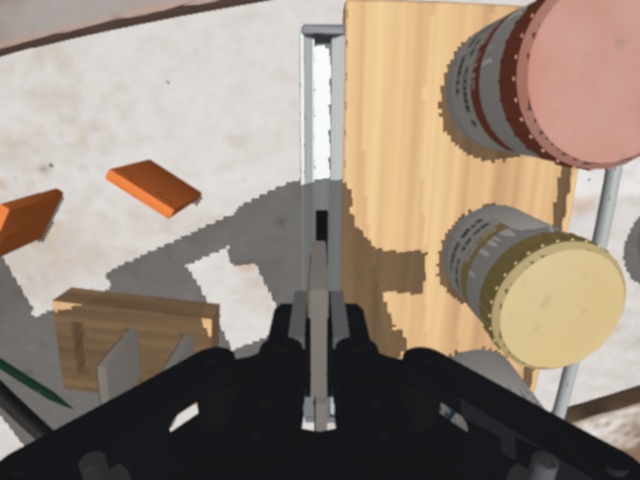

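View pics/w7.png

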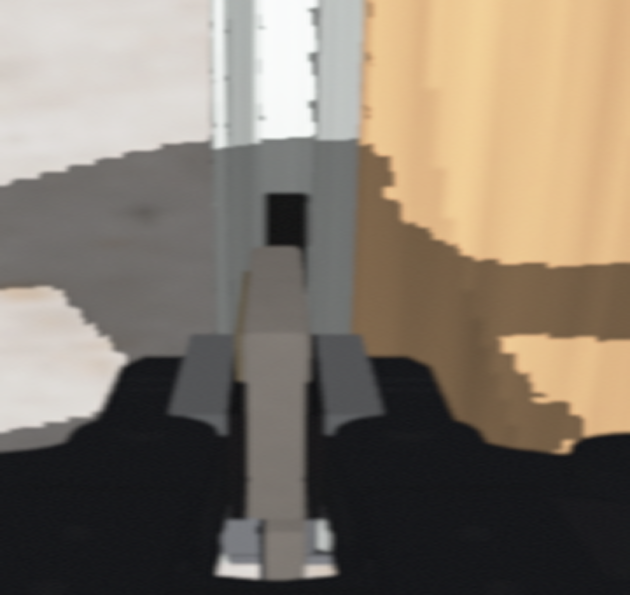

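View pics/s7.png

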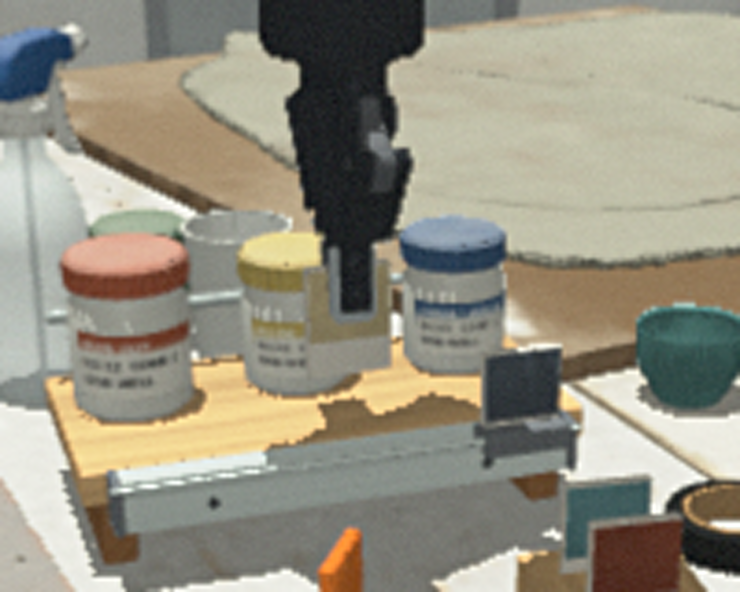

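Run:
```python
from h import *; import pickle
s=pickle.load(open("pics/wrist7.pkl","rb"))
C=lambda p: np.array(p)/[3.5,1.75]+[240,100]
zt=s["position"][2]-147.2
T=lambda X:(X-s["position"])@s["ee_rot"]
print("top +y edge (tool)",T(onz("wrist",C([[245,335],[308,335]]),zt,s)))
print("bot +y edge (tool)",T(onz("wrist",C([[253,247],[303,247]]),zt-55,s)))
print("top -y edge? (tool)",T(onz("wrist",C([[262,520],[305,520],[284,578]]),zt,s)))
f=onz("wrist",C([[266,194],[307,194]]),37,s); print("pad +y end",f,T(f))
```

```text
top +y edge (tool) [[ 20.378  -2.597 147.185]
 [ 20.379   3.16  147.169]]
bot +y edge (tool) [[ 20.093  -2.66  202.186]
 [ 20.091   3.798 202.168]]
top -y edge? (tool) [[-20.729  -1.208 147.227]
 [-20.727   3.148 147.215]
 [-35.764   1.043 147.237]]
pad +y end [[576.    278.69   37.   ]
 [582.881 277.761  37.   ]] [[ 20.688  -1.303 260.625]
 [ 20.685   5.641 260.606]]
```

Emit:
step_arm(commands=[{"travel": [0.1,0.04,1.8],"yaw": 0},{"travel": [0,0,1.8],"yaw": 0},{"travel": [0,0,0],"yaw": 0},{"travel": [0,0,0],"yaw": 0}])

```text
time: 10.6
position: [577.3, 259.4, 261.7]
ee_rot: [[0.134, 0.991, -0.001], [0.991, -0.134, -0.0], [-0.0, -0.001, -1.0]]
contact_force: [-0.2, 0.2, -0.3]
grip_width: 0.066
```

```bash
python3 snap.py 8 wrist;  python3 -c "
import cv2
im=cv2.imread('pics/wrist8.png'); cv2.imwrite('pics/w8.png',cv2.resize(im[100:440,240:420],None,fx=1.75*2,fy=1.75,interpolation=cv2.INTER_CUBIC))"
```

```text
10.6 [577.336 259.444 261.671] [-0.225  0.233 -0.325] 0.06573086289841887
[[ 0.134  0.991 -0.001]
 [ 0.991 -0.134 -0.   ]
 [-0.    -0.001 -1.   ]]
```

View pics/w8.png

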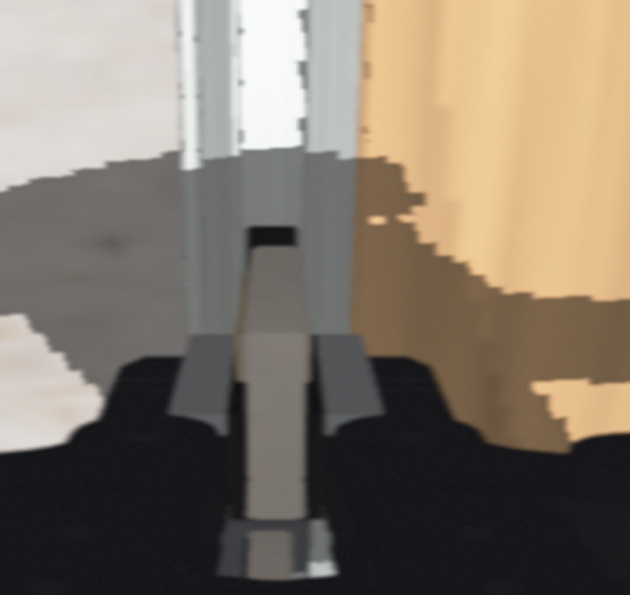

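Run:
```python
from h import *; import pickle
s=pickle.load(open("pics/wrist8.pkl","rb"))
C=lambda p: np.array(p)/[3.5,1.75]+[240,100]
T=lambda X:(X-s["position"])@s["ee_rot"]
f=onz("wrist",C([[247,228],[298,228]]),37,s); print("pad +y end",f,T(f))
# inner channel floor/walls: lip straight top z=48, wall top z=51
print("channel inner edges",T(onz("wrist",C([[238,215],[243,215]]),48,s)),T(onz("wrist",C([[298,215],[304,215]]),51,s)))
print(ctrl.read_state()["position"])
```

```text
pad +y end [[575.873 278.604  37.   ]
 [583.196 277.61   37.   ]] [[ 18.858  -3.862 224.668]
 [ 18.851   3.529 224.663]]
channel inner edges [[ 25.631  -4.835 213.667]
 [ 25.63   -4.156 213.666]] [[ 26.408   3.268 210.661]
 [ 26.407   4.071 210.661]]
[577.504 259.498 262.19 ]
```

Emit:
step_arm(commands=[{"travel": [0,-0.08,0],"yaw": 0},{"travel": [0,0,0.7],"yaw": 0},{"travel": [0,0,0.4],"yaw": 0},{"travel": [0,0,0],"yaw": 0}])

```text
time: 11.15
position: [576.3, 259.5, 250.7]
ee_rot: [[0.134, 0.991, -0.001], [0.991, -0.134, -0.0], [-0.0, -0.001, -1.0]]
contact_force: [-0.2, -0.4, 0.0]
grip_width: 0.058
```

Emit:
step_arm(commands=[{"travel": [0,0,0.4],"yaw": 0},{"travel": [0,0,0.3],"yaw": 0},{"travel": [0,0,0],"yaw": 0}])

```text
time: 11.52
position: [576.4, 259.5, 243.9]
ee_rot: [[0.134, 0.991, -0.001], [0.991, -0.134, -0.0], [-0.0, -0.001, -1.0]]
contact_force: [-0.1, -0.1, 0.5]
grip_width: 0.066
```

Emit:
step_arm(commands=[{"travel": [0,0,0.3],"yaw": 0},{"travel": [0,0,0.1],"yaw": 0},{"travel": [0,0,0],"yaw": 0}], grip_force=90)

```text
time: 11.9
position: [576.5, 259.5, 240.1]
ee_rot: [[0.134, 0.991, -0.0], [0.991, -0.134, -0.0], [-0.0, -0.0, -1.0]]
contact_force: [-0.4, -0.4, -0.2]
grip_width: 0.059
```

Emit:
step_arm(commands=[{"travel": [0,0,0.15],"yaw": 0},{"travel": [0,0,0],"yaw": 0},{"travel": [0,0,0],"yaw": 0}])

```text
time: 12.28
position: [576.6, 259.6, 238.9]
ee_rot: [[0.134, 0.991, 0.0], [0.991, -0.134, 0.0], [0.0, 0.0, -1.0]]
contact_force: [0.2, -0.7, 0.9]
grip_width: 0.055
```

Emit:
step_arm(commands=[{"travel": [0,0,0.15],"yaw": 0},{"travel": [0,0,0],"yaw": 0},{"travel": [0,0,0],"yaw": 0}])

```text
time: 12.65
position: [576.6, 259.6, 237.6]
ee_rot: [[0.134, 0.991, 0.001], [0.991, -0.134, 0.0], [0.0, 0.001, -1.0]]
contact_force: [-0.8, -0.8, 4.9]
grip_width: 0.054
```

Emit:
step_arm(commands=[{"travel": [0,0,0.15],"yaw": 0},{"travel": [0,0,0],"yaw": 0},{"travel": [0,0,0],"yaw": 0}])

```text
time: 13.02
position: [576.6, 259.6, 236.6]
ee_rot: [[0.134, 0.991, 0.001], [0.991, -0.134, 0.0], [0.0, 0.001, -1.0]]
contact_force: [-1.0, -0.2, 7.5]
grip_width: 0.054
```

Emit:
step_arm(commands=[{"travel": [0,0,0.12],"yaw": 0},{"travel": [0,0,0],"yaw": 0},{"travel": [0,0,0],"yaw": 0}])

```text
time: 13.4
position: [576.6, 259.6, 236.3]
ee_rot: [[0.133, 0.991, 0.001], [0.991, -0.133, 0.0], [0.0, 0.001, -1.0]]
contact_force: [-2.6, -1.5, 12.6]
grip_width: 0.059
```

Emit:
step_arm(commands=[{"travel": [0,0,0.05],"yaw": 0},{"travel": [0,0,0],"yaw": 0},{"travel": [0,0,0],"yaw": 0},{"travel": [0,0,0],"yaw": 0}])

```text
time: 13.9
position: [576.6, 259.6, 236.3]
ee_rot: [[0.133, 0.991, 0.001], [0.991, -0.133, 0.0], [0.0, 0.001, -1.0]]
contact_force: [-3.1, -1.1, 15.7]
grip_width: 0.055
```

```bash
python3 snap.py 9 wrist scene top;  python3 -c "
import cv2
im=cv2.imread('pics/wrist9.png'); cv2.imwrite('pics/w9.png',cv2.resize(im[100:440,240:420],None,fx=1.75*2,fy=1.75,interpolation=cv2.INTER_CUBIC))
im=cv2.imread('pics/scene9.png'); cv2.imwrite('pics/s9.png',cv2.resize(im[190:350,210:430],None,fx=3.6,fy=3.6,interpolation=cv2.INTER_CUBIC))
im=cv2.imread('pics/top9.png'); cv2.imwrite('pics/t9.png',cv2.resize(im[130:370,230:450],None,fx=2.5,fy=2.5,interpolation=cv2.INTER_CUBIC))"
```

```text
14.0 [576.617 259.623 236.331] [-4.044 -0.746 15.139] 0.05160179472649854
[[ 0.133  0.991  0.001]
 [ 0.991 -0.133  0.   ]
 [ 0.     0.001 -1.   ]]
```

View pics/w9.png

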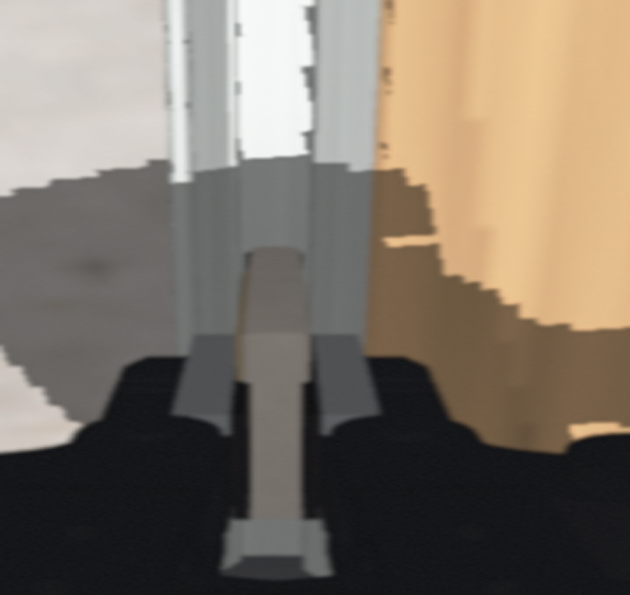

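View pics/s9.png

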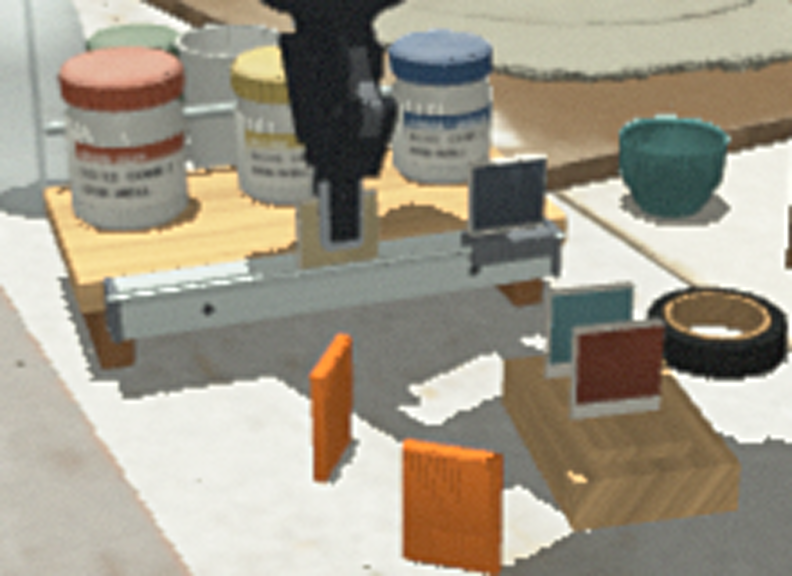

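View pics/t9.png

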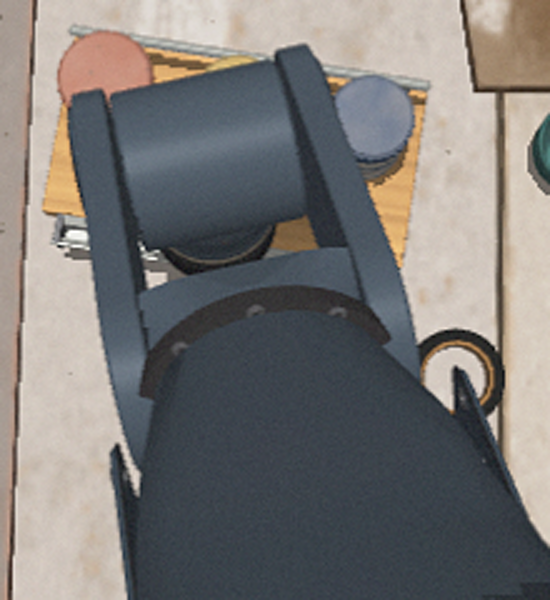

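Run:
```python
from h import *
s=ctrl.read_state(); print(s["time"],s["contact_force"],s["position"]); print(ctrl.job_done()); s=ctrl.read_state(); print(s["time"],s["contact_force"],s["position"])
```

```text
14.05 [-2.483 -2.057 15.268] [576.604 259.62  236.301]
the job is handed in; nothing more can be done
None
the job is handed in; nothing more can be done
```

The job is done and handed in at about 14 s, with the gripper still pressing the yellow tile home on the tape.

- **Marker:** I pushed the blue marker with the shut fingers to the end in front of the blue-lidded jar, the -y end. At the stop the push force rose from about 2 N to 11 N. The pictures show the saddle against the end cap, though I judged that fit by eye.
- **Tile:** I took the yellow-ochre tile from the nearest slot of the stand and lined it up over the tape with the wrist camera. It went into the rail without touching, upright, glazed half up and glazed side facing the robot. It is held with 90 N of grip and pressed with about 15 N.
- **Last checks:** The lower edge of the tile is at about z = 34 mm, so the tape is fully compressed (3 mm). The tile had not slipped in the fingers, and I estimate it sits within about 1 mm of the middle along the rail. A small sideways force of 2–4 N remained.
- **Everything else:** The other tiles and the red and blue jars look unmoved in the last pictures. The arm partly hides the yellow jar there, but nothing touched it. No check failed or disagreed.

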